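# Shut the 3D printer down in order

### The job

Shut the printer down in this order: on the control panel press the round key fully down, then the long bar key fully down, and only then push down the raised end of the rocker on the loose switch box until it has tipped right over. Leave the square key up; do not lift or shove the switch box, and leave the other loose things on the bench undisturbed.

Things in the scene. Friction and masses are not known exactly. Their poses are not given: they have to be found in the camera images.
- panel: Control panel: a fixed black box, 130 (x) x 220 (y) x 40 mm high, blue screen flat in the far half of its top, row of three keys along y at x = -25 mm. Origin: centre of its underside; z up, x points away from the robot at yaw 0.
- round_top (a point): Centre of the top face of the round (34 mm diameter) key (moves down with it); 66 mm above the table when the key is fully up. x, y along the panel's x, y; z up.
- bar_top (a point): Centre of the top face of the long bar (42 mm along x, 13 mm along y) key (moves down with it); 66 mm above the table when the key is fully up. x, y along the panel's x, y; z up.
- square_top (a point): Centre of the top face of the square (26 x 26 mm) key (moves down with it); 66 mm above the table when the key is fully up. x, y along the panel's x, y; z up.
- round_key (a joint): How far the round key is pressed. All three keys are the same grey plastic, sit on equal 50 x 50 x 12 mm black blocks on the panel, stand 14 mm proud of the block when up, and which key is in which of the three places (60 mm apart, in a row) varies.  0 = fully up, 0.008 = fully down (m); starts 0 to 0.001. Resists with about 4 N, has no return spring, and stays where it is left.
- bar_key (a joint): How far the long bar key is pressed. 0 = fully up, 0.008 = fully down (m); starts 0 to 0.001. Resists with about 4 N, has no return spring, and stays where it is left.
- square_key (a joint): How far the square key is pressed; to be left up. 0 = fully up, 0.008 = fully down (m); starts 0 to 0.001. Resists with about 4 N, has no return spring, and stays where it is left.
- switchbox: Loose switch box of dark steel, about 0.8 kg, 120 (x) x 68 (y) x 42 mm high, with a grey rocker on top. Origin: centre of its underside; z up, x along its length. The rocker pivots about the box's y direction, 57 mm above the box's underside, over its centre; it is 64 mm long (x), 30 mm wide (y), 8 mm thick. Its raised end, with three fine ridges, is on the -x side.
- rocker_press (a point): Point to press on the top face of the rocker's raised (-x) arm, on the rocker's midline 22 mm from the pivot; about 66 mm above the table at the start, moves with the rocker and ends about 11 mm lower.
- rocker (a joint): Angle of the rocker: starts at 0 to 0.06 rad (-x end raised 0.25 rad above level at 0), 0.5 = fully tipped over (-x end 0.25 rad below level). Friction 0.06 N m, about 3 to 5 N at the press point; no spring, stays where it is left.
- gluestick: Bystander, loose: upright glue stick, 28 mm diameter, 85 mm tall, near the panel's robot side. Origin: centre of its underside.
- gear: Bystander, loose: black printed gear lying flat, 61 mm across, 22 mm tall at the hub, beyond the panel. Origin: centre of its underside.
- bracket: Bystander, loose: black printed angle bracket, 40 x 30 x 40 mm, near the switch box's -x end. Origin: centre of its underside.
- tower: Bystander, loose: white printed calibration tower, foot 34 x 34 mm, 46 mm tall, near the switch box's +x end. Origin: centre of its underside.
- scraper: Bystander, loose: spatula-like print scraper, 200 mm long along x, lying flat far to the left.
- brush: Bystander, loose: cleaning brush, 190 mm long along x, lying flat far to the right.
Not all that is in view belongs to the job. Of the things like the switchbox, leave any that is green or yellow; of the rest the smaller one is meant.

How it is judged:
By the outcome, as a careful person would: the job done as asked, in the order asked, and still so for the second after the job is handed in, with the robot touching nothing.
It also fails if it takes over 40 s, if anything falls off the work surface, if the arm or the gripper's body presses on something with over 40 N, if the wrist force passes 120 N, or if a joint passes its speed limit or range.

### The arm

A 7-joint arm with a two-finger parallel gripper is mounted at the origin on the work surface. World frame = base frame: x ahead of the robot, y to its left, z up, the work surface at z = 0. Lengths are in m, angles in rad, forces in N, time in s.
With the tool pointing down it reaches from about 0.4 to 0.85 m from the base axis. Payload 4.5 kg.
Tool frame: the origin (TCP) lies at the very end of the fingers, on their centre line; the grasp point (between the pads) lies 19 mm behind it; z points along the fingers, y is the line along which they close (so a half turn about z gives the same grasp; the last joint's range is limited). The gripper opens to 88 mm and grips with 3 to 60 N. Pads are 18 mm wide; open, the fingers measure 123 mm over their backs; the gripper's body (75 mm by 187 mm) begins 45 mm behind the grasp point.
Start: joints at [-1.092, 0.689, -0.195, 1.565, 0.157, 0.902, -0.215], TCP at [0.269, 0.564, 0.239] pointing down, gripper open.
Joint ranges: [-3.01, 3.01], [-0.46, 2.08], [-1.47, 1.51], [0.13, 2.56], [-1, 4.14], [0.04, 2.09], [-2.66, 2.66]. Speed limits (rad/s): [2.57, 2.57, 3.14, 3.14, 3.14, 3.14, 3.14].

### API

Orientations are given as a unit quaternion [x, y, z, w].
In Python, from plant import r, eyes, nets gives the robot as it stands.
- The arm moves only by the shell command python3 -m pendant 'ROWS' [FORCE]. ROWS is JSON, a list of rows, each an object of numbers: "claw": the opening, from 0 (shut) to 1 (fully open); "dx", "dy", "dz": the shift along the world's x, y, z in mm; "twist": the turn about the world's z in rad. In form: [{"claw": .., "dx": .., "dy": .., "dz": .., "twist": ..}, ...]. A call has 1 to 8 rows; each row is the pose to reach, as a shift and turn from the pose commanded when the call began; what a row does not reach only later rows make up. A row lasts 1/10 s, in which the tool goes at most 50 mm and 8.59 degrees, less where a joint would pass 70% of its speed; a pose out of reach is approached as far as the arm can. A call with a gripper value outside its range is refused whole. The fingers move at their own pace and stop on an object; FORCE is the grip in N (left out, the last holds). Time passes only in rows, so rows that repeat a pose let the fingers close. It gives the time, the measured TCP pose, the force, the opening and the grip force at its end, in the units of the state.
- r.get_state(): the state, without advancing time (a new reading comes with each control period).
- eyes.snapshot(name): name is "scene" or "top" or "wrist"; returns (picture, depth): 384x512x3 uint8, blue, green, red; 384x512 float32, m along the optical axis (not along the pixel's ray), 0 where there is no reading.
- eyes.camera_info(name): a dict with "K" (3x3 intrinsics, pixels), "D" ([k1, k2, p1, p2, k3] as OpenCV has them; the pictures are not rectified), "world_to_cam" (4x4, takes a point from world to camera coordinates); the wrist camera has in their place "T_tool_cam" (4x4, takes a point from camera to tool coordinates, whose origin is the TCP and whose axes are the flange's). Camera axes: x right, y down, z forward; pixel columns grow to the right and rows downward; lengths in m; the calibration is good to about 2 mm. A picture is of the moment at which its call begins: read the wrist's pose just before it. camera_info takes no time and is no camera call.
- r.finish_job(): hands the job in; it is judged then, once.
Trained networks look in the newest picture that a camera, given by its name, has taken for a name from the list of things; names that differ only in an ending like _2 or _b are one class to them, and where a whole thing is asked for, a point or a joint stands for the part that bears it (a point fixed in the world has none). Each returns a list of dicts, best first, with "confidence" (0 to 1); they miss things now and then, are a little off and sometimes report something else, mostly with a low value. They report only what shows in the picture. A call takes as long as a camera call. They do not tell look-alikes from the thing itself.
- nets.spot_in(camera, query): "box" ([left, top, width, height] as shares, 0 to 1, of the picture: columns of its width, rows of its height, round what is visible of it).
- nets.place_of(camera, query): "position" ([column, row] as shares, 0 to 1, of the picture: columns of its width, rows of its height: a listed point, or the origin of a listed thing).
The state is a dict: "clock": time; "q": joint angles; "qd": joint speeds; "joint_torque": joint torques, N m; "tool_pos": TCP position; "eef_rot": TCP orientation; "contact_force": force on the tool from outside, world axes, zero at the start; "moment": the same for the moment, N m; "opening": opening from 0.0 (shut) to 1.0 (fully open); "finger_force": force on a finger pad.
Only numpy, scipy, OpenCV 4.12 (cv2) and the standard library are available. Lean on these libraries where they do the work, as an engineer would, in place of code of your own. Each camera call takes 0.05 s, during which the arm holds its last target. There are 200 camera calls.

## Working session

There is one attempt and no reset: what is moved stays moved. The work goes in short steps, Python scripts to look and compute and a shell command to move; the robot and the scene stay as the last step left them, time stands still between calls to the robot, and variables do not carry over. Pictures are saved under pics/ and viewed, at most 10 in all, crops included, and the job is handed in when it is done.

```bash
mkdir -p pics; ls
cat > h.py <<'E'
import numpy as np, cv2
from plant import r, eyes, nets
def cam(name):
    c=eyes.camera_info(name); K=np.array(c["K"]);D=np.array(c["D"])
    if "world_to_cam" in c: T=np.linalg.inv(np.array(c["world_to_cam"]))
    else:
        from scipy.spatial.transform import Rotation as R
        s=r.get_state(); W=np.eye(4); W[:3,:3]=R.from_quat(s["eef_rot"]).as_matrix(); W[:3,3]=s["tool_pos"]; T=W@np.array(c["T_tool_cam"])
    return K,D,T
def ray(C,px):
    K,D,T=C; u=cv2.undistortPoints(np.array([[px]],float),K,D)[0,0]
    return T[:3,3],T[:3,:3]@np.array([u[0],u[1],1])
def at_z(C,px,z):
    o,d=ray(C,px); return o+d*(z-o[2])/d[2]
def at_d(C,px,dep):
    o,d=ray(C,px); return o+d*dep
E
python3 - <<'E'
from h import *
print(r.get_state())
for n in("top","scene"):
    C=cam(n); im,d=eyes.snapshot(n); cv2.imwrite(f"pics/{n}0.png",im); np.save(f"pics/{n}0.npy",d)
    print(n,C[2][:3,3].round(3))
    if n=="top":
      for q,z in(("panel",0),("round_top",.066),("bar_top",.066),("square_top",.066),("switchbox",0),("rocker_press",.066),("bracket",0),("tower",0),("gluestick",0)):
        for o in nets.place_of(n,q):
            p=np.array(o["position"])*[512,384]; print(q,round(o["confidence"],2),p.round(),at_z(C,p,z).round(3), d[int(min(p[1],383)),int(min(p[0],511))])
E
```

```text
pics
{'clock': 0.0, 'q': array([-1.09218965,  0.68997797, -0.1945067 ,  1.56634283,  0.15731094,
        0.90250794, -0.2151023 ]), 'qd': array([-1.97274284e-04, -2.38970436e-03, -9.20067457e-05,  1.58449453e-03,
       -2.96727980e-04,  2.17103004e-04, -7.38535715e-04]), 'joint_torque': array([ 1.57532918e-04, -5.27564085e+01, -1.26694869e+00, -1.53430420e+01,
       -5.26427315e-02,  6.69065077e-03,  1.80830966e-04]), 'tool_pos': array([0.26870542, 0.56358521, 0.23791393]), 'eef_rot': array([ 2.20533769e-01,  9.75378904e-01, -9.12592329e-04, -1.29998950e-04]), 'contact_force': array([-0.32417746,  0.69632499, -0.74735695]), 'moment': array([0.05746128, 0.03661769, 0.05531326]), 'finger_force': 0.0, 'opening': 1.0009756331346724}
top [ 0.42  -0.002  1.35 ]
panel 0.83 [189. 199.] [0.511 0.216 0.   ] 1.3051884
panel 0.58 [165. 205.] [0.495 0.29  0.   ] 1.2934984
round_top 0.58 [206. 210.] [0.474 0.157 0.066] 1.2891437
bar_top 0.47 [165. 203.] [0.495 0.276 0.066] 1.2932675
square_top 0.54 [183. 206.] [0.487 0.221 0.066] 1.292252
switchbox 0.76 [352. 262.] [ 0.316 -0.272  0.   ] 1.2495526
switchbox 0.72 [325. 181.] [ 0.561 -0.197  0.   ] 1.2873095
switchbox 0.65 [381. 148.] [ 0.662 -0.372  0.   ] 1.2741039
switchbox 0.62 [287. 131.] [ 0.717 -0.086  0.   ] 1.3061137
switchbox 0.21 [183. 203.] [0.499 0.235 0.   ] 1.2926705
rocker_press 0.77 [378. 144.] [ 0.66  -0.346  0.066] 1.2660828
rocker_press 0.6 [323. 187.] [ 0.538 -0.181  0.066] 1.2897614
rocker_press 0.55 [346. 257.] [ 0.336 -0.241  0.066] 1.2400608
rocker_press 0.53 [285. 123.] [ 0.725 -0.074  0.066] 1.2984627
rocker_press 0.28 [196. 161.] [0.617 0.184 0.066] 1.3433024
bracket 0.59 [323. 212.] [ 0.468 -0.189  0.   ] 1.3416111
tower 0.53 [331. 152.] [ 0.651 -0.216  0.   ] 1.3114672
gluestick 0.42 [195. 233.] [0.409 0.198 0.   ] 1.2651123
scene [ 1.332 -0.894  0.857]
```

Run:
```python
import cv2
im=cv2.imread("pics/top0.png")[100:300,130:420]
cv2.imwrite("pics/topc.png",cv2.resize(im,None,fx=2.75,fy=2.75,interpolation=cv2.INTER_CUBIC))
```

```text
(no output)
```

View pics/topc.png

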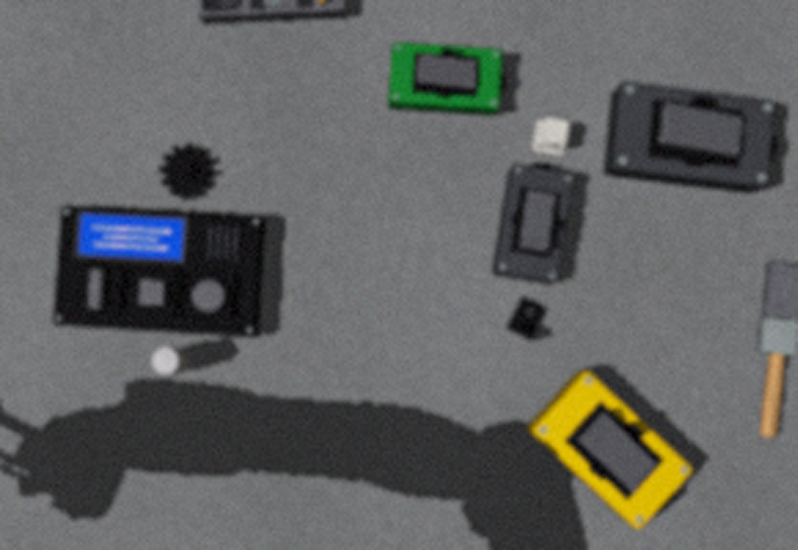

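View pics/scene0.png

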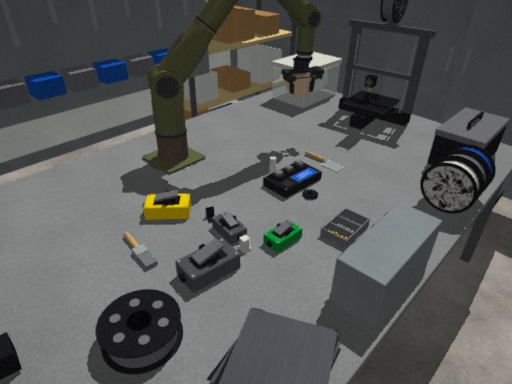

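The top crop shows the bar, square and round keys from left to right, at full-picture pixels (164.5,204.7), (185.3,206.2) and (205.6,207.3). The target box is the small dark one at about (326,181). Its -x end points towards the robot, with the bracket at that end and the tower at the other.

```bash
python3 - <<'E'
from h import *
C=cam("top"); f=lambda x,y,z:at_z(C,(130+x/2.75,100+y/2.75),z).round(4)
d=np.load("pics/top0.npy")
for n,x,y,z in(("bar",95,288,.066),("sq",152,292,.066),("rnd",208,295,.066),("pTL",62,207,.04),("pTR",266,216,.04),("glue",165,361,.085),("rockerC",537,222,.06),("bTL",514,165,.042),("bBL",495,273,.042),("bTR",577,176,.042),("bBR",558,281,.042)):
    p=f(x,y,z); u,v=int(130+x/2.75),int(100+y/2.75); print(n,p,"z by depth",(C[2][2,3]-np.median(d[v-1:v+2,u-1:u+2])).round(3))
E
python3 -m pendant '[{"claw":0,"dx":50,"dy":-50,"dz":-40,"twist":0.14},{"claw":0,"dx":80,"dy":-100,"dz":-60,"twist":0.28},{"claw":0,"dx":120,"dy":-200,"dz":-60,"twist":0.3},{"claw":0,"dx":150,"dy":-300,"dz":-60,"twist":0.3},{"claw":0,"dx":150,"dy":-350,"dz":-60,"twist":0.3},{"claw":0,"dx":150,"dy":-350,"dz":-60,"twist":0.3}]' 20
```

```text
bar [0.4909 0.2761 0.066 ] z by depth 0.059
sq [0.4862 0.2157 0.066 ] z by depth 0.059
rnd [0.4825 0.1568 0.066 ] z by depth 0.06
pTL [0.5802 0.3185 0.04  ] z by depth -0.015
pTR [0.5675 0.0977 0.04  ] z by depth -0.01
glue [0.4142 0.199  0.085 ] z by depth 0.086
rockerC [ 0.5557 -0.1885  0.06  ] z by depth 0.057
bTL [ 0.6191 -0.1679  0.042 ] z by depth -0.007
bBL [ 0.5037 -0.1451  0.042 ] z by depth 0.02
bTR [ 0.6066 -0.2353  0.042 ] z by depth -0.008
bBR [ 0.4944 -0.212   0.042 ] z by depth 0.004
clock: 1.15
tool_pos: [0.3932, 0.3063, 0.1827]
eef_rot: [0.072, 0.997, 0.0, 0.0]
contact_force: [1.1, -0.5, 0.4]
opening: 0.48
finger_force: 0.0
```

```bash
python3 -m pendant '[{"claw":0,"dx":30,"dy":-50,"dz":0,"twist":0},{"claw":0,"dx":60,"dy":-100,"dz":0,"twist":0},{"claw":0,"dx":85,"dy":-140,"dz":0},{"claw":0,"dx":85,"dy":-140,"dz":0},{"claw":0,"dx":85,"dy":-140,"dz":0},{"claw":0,"dx":85,"dy":-140,"dz":0},{"claw":0,"dx":85,"dy":-140,"dz":0}]'
python3 - <<'E'
from h import *
C=cam("wrist"); im,d=eyes.snapshot("wrist"); cv2.imwrite("pics/w1.png",im); np.save("pics/w1.npy",d)
print(r.get_state()["tool_pos"],C[2].round(3))
for q in("round_top","bar_top","square_top"):
  for o in nets.place_of("wrist",q): p=np.array(o["position"])*[512,384]; print(q,round(o["confidence"],2),p.round(),at_z(C,p,.066).round(4))
E
```

```text
[0.39570853 0.29430478 0.18182432] [[ 0.145  0.953  0.267  0.324]
 [ 0.989 -0.14  -0.039  0.316]
 [ 0.001  0.27  -0.963  0.329]
 [ 0.     0.     0.     1.   ]]
bar_top 0.58 [237. 283.] [0.49  0.277 0.066]validation failed for argument at $[2]...
```

View pics/w1.png

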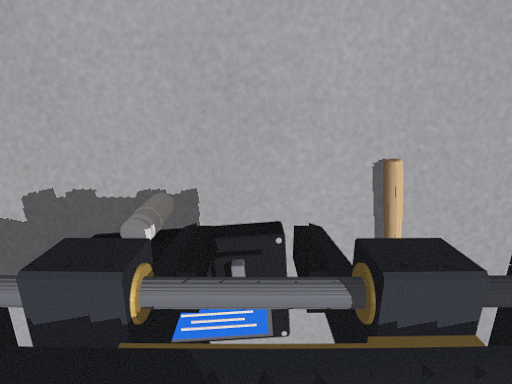

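The wrist view shows the panel with the bar key near (237,270), and it agrees with the top-camera position to within 1 mm. The refused call was missing a "twist" value in some rows.

```bash
python3 -m pendant '[{"claw":0,"dx":30,"dy":-48,"dz":0,"twist":0},{"claw":0,"dx":60,"dy":-95,"dz":-20,"twist":0},{"claw":0,"dx":87,"dy":-137,"dz":-60,"twist":0},{"claw":0,"dx":87,"dy":-137,"dz":-90,"twist":0},{"claw":0,"dx":87,"dy":-137,"dz":-90,"twist":0},{"claw":0,"dx":87,"dy":-137,"dz":-90,"twist":0},{"claw":0,"dx":87,"dy":-137,"dz":-90,"twist":0}]'
```

```text
clock: 2.05
tool_pos: [0.4796, 0.1746, 0.0941]
eef_rot: [0.07, 0.998, 0.002, 0.001]
contact_force: [-0.4, -0.1, -0.1]
opening: 0.01
finger_force: 0.0
```

```bash
python3 -m pendant '[{"claw":0,"dx":2,"dy":-18,"dz":-10,"twist":0},{"claw":0,"dx":2,"dy":-18,"dz":-20,"twist":0},{"claw":0,"dx":2,"dy":-18,"dz":-20,"twist":0}]'
```

```text
clock: 2.35
tool_pos: [0.4813, 0.1547, 0.073]
eef_rot: [0.072, 0.997, 0.001, 0.0]
contact_force: [-0.4, 1.0, 0.0]
opening: 0.002
finger_force: 0.0
```

```bash
python3 -m pendant '[{"claw":0,"dx":1,"dy":2,"dz":-5,"twist":0},{"claw":0,"dx":1,"dy":2,"dz":-9,"twist":0},{"claw":0,"dx":1,"dy":2,"dz":-12,"twist":0},{"claw":0,"dx":1,"dy":2,"dz":-14,"twist":0},{"claw":0,"dx":1,"dy":2,"dz":-15,"twist":0},{"claw":0,"dx":1,"dy":2,"dz":-15,"twist":0}]'
```

```text
clock: 2.95
tool_pos: [0.4831, 0.1567, 0.0583]
eef_rot: [0.072, 0.997, 0.001, 0.001]
contact_force: [-0.4, 4.1, 6.9]
opening: 0.005
finger_force: 3.7
```

```bash
python3 -m pendant '[{"claw":0,"dx":0,"dy":0,"dz":-1,"twist":0},{"claw":0,"dx":0,"dy":0,"dz":-2,"twist":0},{"claw":0,"dx":0,"dy":0,"dz":-2,"twist":0}]'
```

```text
clock: 3.25
tool_pos: [0.4831, 0.1567, 0.058]
eef_rot: [0.072, 0.997, 0.001, 0.001]
contact_force: [-4.6, 3.0, 25.8]
opening: 0.006
finger_force: 12.7
```

The round key has bottomed out: the tool stopped at 58 mm with 26 N. Next is the bar key.

```bash
python3 -m pendant '[{"claw":0,"dx":0,"dy":0,"dz":20,"twist":0},{"claw":0,"dx":0,"dy":0,"dz":42,"twist":0},{"claw":0,"dx":4,"dy":45,"dz":42,"twist":0},{"claw":0,"dx":7,"dy":90,"dz":42,"twist":0},{"claw":0,"dx":8,"dy":120,"dz":42,"twist":0},{"claw":0,"dx":8,"dy":120,"dz":42,"twist":0},{"claw":0,"dx":8,"dy":120,"dz":25,"twist":0},{"claw":0,"dx":8,"dy":120,"dz":18,"twist":0}]'
```

```text
clock: 4.05
tool_pos: [0.4898, 0.2727, 0.0723]
eef_rot: [0.073, 0.997, -0.002, -0.001]
contact_force: [0.3, -0.6, -0.5]
opening: 0.0
finger_force: 0.0
```

```bash
python3 -m pendant '[{"claw":0,"dx":0,"dy":1,"dz":-3,"twist":0},{"claw":0,"dx":0,"dy":1,"dz":-7,"twist":0},{"claw":0,"dx":0,"dy":1,"dz":-11,"twist":0},{"claw":0,"dx":0,"dy":1,"dz":-14,"twist":0},{"claw":0,"dx":0,"dy":1,"dz":-16,"twist":0},{"claw":0,"dx":0,"dy":1,"dz":-17,"twist":0},{"claw":0,"dx":0,"dy":1,"dz":-17,"twist":0}]'
```

```text
clock: 4.75
tool_pos: [0.4907, 0.2754, 0.0582]
eef_rot: [0.073, 0.997, -0.0, 0.0]
contact_force: [-2.5, -3.1, 15.1]
opening: 0.006
finger_force: 7.6
```

```bash
python3 -m pendant '[{"claw":0,"dx":0,"dy":0,"dz":-1,"twist":0},{"claw":0,"dx":0,"dy":0,"dz":-1,"twist":0}]'; python3 -m pendant '[{"claw":0,"dx":0,"dy":0,"dz":30,"twist":0},{"claw":0,"dx":0,"dy":0,"dz":70,"twist":0},{"claw":0,"dx":5,"dy":-48,"dz":80,"twist":0},{"claw":0,"dx":10,"dy":-96,"dz":80,"twist":0},{"claw":0,"dx":15,"dy":-144,"dz":80,"twist":-0.05},{"claw":0,"dx":20,"dy":-192,"dz":80,"twist":-0.05},{"claw":0,"dx":24,"dy":-240,"dz":80,"twist":-0.05},{"claw":0,"dx":28,"dy":-288,"dz":80,"twist":-0.05}]'
python3 - <<'E'
from h import *
C=cam("top"); im,d=eyes.snapshot("top"); cv2.imwrite("pics/top1.png",cv2.resize(im[120:260,140:360],None,fx=3.5,fy=3.5,interpolation=cv2.INTER_CUBIC)); d0=np.load("pics/top0.npy")
for n,u,v in(("bar",164,205),("sq",185,206),("rnd",206,207)): print(n, np.median((d-d0)[v-2:v+3,u-1:u+2]))
for q in("rocker_press",):
  for o in nets.place_of("top",q): p=np.array(o["position"])*[512,384]; print(q,round(o["confidence"],2),p.round(),at_z(C,p,.066).round(4))
print(r.get_state()["tool_pos"])
E
```

```text
clock: 4.95
tool_pos: [0.4908, 0.2754, 0.058]
eef_rot: [0.073, 0.997, -0.0, 0.001]
contact_force: [-4.3, -3.7, 22.1]
opening: 0.005
finger_force: 11.4
clock: 5.75
tool_pos: [0.5189, -0.0135, 0.1358]
eef_rot: [0.097, 0.995, 0.0, 0.0]
contact_force: [0.5, -1.0, -0.4]
opening: 0.005
finger_force: 0.0
bar 0.007895231
sq 0.00085771084
rnd 0.0068956614
rocker_press 0.73 [377. 144.] [ 0.661  -0.3419  0.066 ]
rocker_press 0.71 [287. 124.] [ 0.7214 -0.0816  0.066 ]
rocker_press 0.65 [322. 188.] [ 0.533  -0.1777  0.066 ]
[ 0.51828628 -0.02175095  0.13519498]
```

View pics/top1.png

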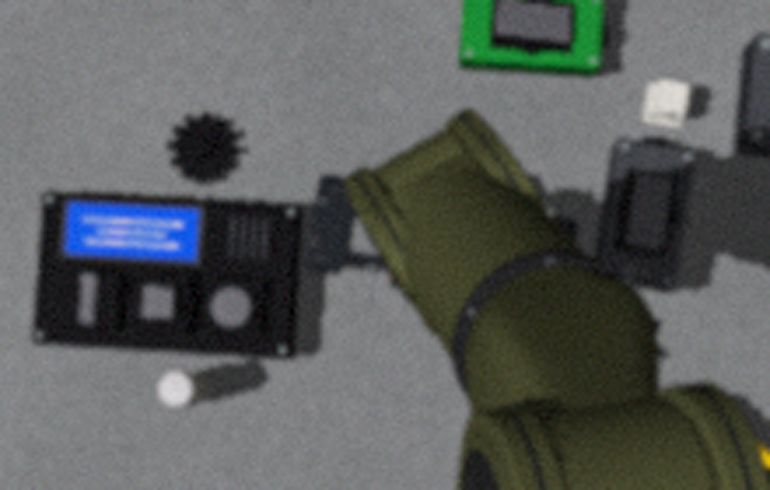

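The picture and depth both confirm it: bar and round are about 7–8 mm down and the square is still up. The target box at crop (650,215) hasn't moved. Next is the rocker.

```bash
python3 -m pendant '[{"claw":0,"dx":4,"dy":-42,"dz":0,"twist":0},{"claw":0,"dx":8,"dy":-84,"dz":0,"twist":0},{"claw":0,"dx":12,"dy":-126,"dz":0,"twist":0},{"claw":0,"dx":14,"dy":-162,"dz":0,"twist":0},{"claw":0,"dx":14,"dy":-162,"dz":0,"twist":0},{"claw":0,"dx":14,"dy":-162,"dz":0,"twist":0}]'
python3 - <<'E'
from h import *
C=cam("wrist"); print(r.get_state()["tool_pos"]); im,d=eyes.snapshot("wrist"); cv2.imwrite("pics/w2.png",im)
for q,z in(("rocker_press",.066),("switchbox",0)):
  for o in nets.place_of("wrist",q): p=np.array(o["position"])*[512,384]; print(q,round(o["confidence"],2),p.round(),at_z(C,p,z).round(4))
E
```

```text
clock: 6.45
tool_pos: [0.5327, -0.1739, 0.1355]
eef_rot: [0.098, 0.995, 0.0, 0.0]
contact_force: [0.5, 0.4, 0.4]
opening: 0.007
finger_force: 0.0
[ 0.53265184 -0.17394864  0.1355337 ]
rocker_press 0.97 [240. 212.] [ 0.5397 -0.1851  0.066 ]
switchbox 0.78 [244. 209.] [ 0.5607 -0.1876 -0.    ]
switchbox 0.74 [108. 315.] [ 0.6517 -0.3584  0.    ]
```

View pics/w2.png

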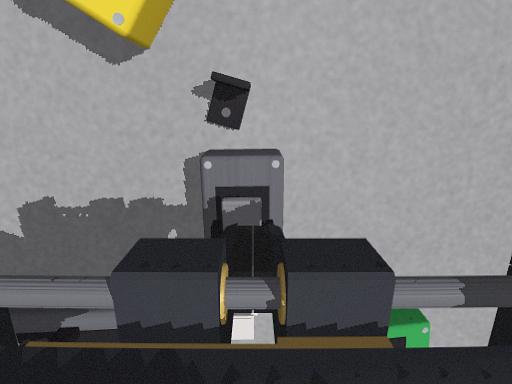

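Run:
```python
from h import *
C=cam("wrist")
for px,z in(((241,197),.069),((222,197),.069),((261,197),.069),((205,152),.042),((282,152),.042),((208,165),.042),((276,164),.042)): print(px,at_z(C,px,z).round(4))
```

```text
(241, 197) [ 0.5277 -0.1788  0.069 ]
(222, 197) [ 0.5251 -0.1925  0.069 ]
(261, 197) [ 0.5305 -0.1645  0.069 ]
(205, 152) [ 0.4938 -0.2019  0.042 ]
(282, 152) [ 0.5054 -0.1421  0.042 ]
(208, 165) [ 0.5044 -0.2019  0.042 ]
(276, 164) [ 0.514  -0.1484  0.042 ]
```

The wrist view shows the rocker's near, raised end at (241,197), the bracket at (228,100) and the tower at (253,328). The press point is about (0.535, -0.182), matching the top camera.

```bash
python3 -m pendant '[{"claw":0,"dx":2,"dy":-8,"dz":-20,"twist":0},{"claw":0,"dx":2,"dy":-8,"dz":-45,"twist":0},{"claw":0,"dx":2,"dy":-8,"dz":-60,"twist":0},{"claw":0,"dx":2,"dy":-8,"dz":-62,"twist":0},{"claw":0,"dx":2,"dy":-8,"dz":-62,"twist":0}]'; python3 -m pendant '[{"claw":0,"dx":0,"dy":0,"dz":-3,"twist":0},{"claw":0,"dx":0,"dy":0,"dz":-6,"twist":0},{"claw":0,"dx":0,"dy":0,"dz":-9,"twist":0},{"claw":0,"dx":0,"dy":0,"dz":-12,"twist":0},{"claw":0,"dx":0,"dy":0,"dz":-14,"twist":0},{"claw":0,"dx":0,"dy":0,"dz":-14,"twist":0}]'
```

```text
clock: 7.1
tool_pos: [0.5348, -0.1804, 0.0737]
eef_rot: [0.096, 0.995, 0.0, -0.0]
contact_force: [0.4, 0.3, 0.6]
opening: 0.003
finger_force: 0.0
clock: 7.7
tool_pos: [0.5341, -0.1818, 0.0594]
eef_rot: [0.097, 0.995, 0.0, -0.0]
contact_force: [-2.6, 1.0, 1.2]
opening: 0.004
finger_force: 0.7
```

```bash
python3 -m pendant '[{"claw":0,"dx":0,"dy":0,"dz":-1,"twist":0},{"claw":0,"dx":0,"dy":0,"dz":-2,"twist":0},{"claw":0,"dx":0,"dy":0,"dz":-3,"twist":0},{"claw":0,"dx":0,"dy":0,"dz":-3,"twist":0}]'
```

```text
clock: 8.1
tool_pos: [0.5342, -0.1819, 0.0567]
eef_rot: [0.097, 0.995, -0.0, -0.0]
contact_force: [-3.6, 0.8, 4.5]
opening: 0.008
finger_force: 2.6
```

```bash
python3 -m pendant '[{"claw":0,"dx":0,"dy":0,"dz":-1,"twist":0},{"claw":0,"dx":0,"dy":0,"dz":-2,"twist":0},{"claw":0,"dx":0,"dy":0,"dz":-2,"twist":0}]'
```

```text
clock: 8.4
tool_pos: [0.5343, -0.1819, 0.0562]
eef_rot: [0.097, 0.995, -0.0, 0.0]
contact_force: [-6.4, 2.3, 17.0]
opening: 0.006
finger_force: 9.3
```

```bash
python3 -m pendant '[{"claw":0,"dx":0,"dy":0,"dz":-1,"twist":0},{"claw":0,"dx":0,"dy":0,"dz":-1,"twist":0}]'; python3 -m pendant '[{"claw":0,"dx":0,"dy":0,"dz":30,"twist":0},{"claw":0,"dx":0,"dy":0,"dz":75,"twist":0},{"claw":0,"dx":-40,"dy":0,"dz":90,"twist":0},{"claw":0,"dx":-80,"dy":0,"dz":110,"twist":0},{"claw":0,"dx":-100,"dy":45,"dz":130,"twist":0},{"claw":0,"dx":-100,"dy":90,"dz":150,"twist":0},{"claw":0,"dx":-100,"dy":135,"dz":150,"twist":0},{"claw":0,"dx":-100,"dy":160,"dz":150,"twist":0}]'
python3 - <<'E'
from h import *
C=cam("top"); im,d=eyes.snapshot("top"); s,_=eyes.snapshot("scene")
a=cv2.resize(im[100:300,130:420],(696,480),interpolation=cv2.INTER_CUBIC); cv2.imwrite("pics/top2.png",a)
cv2.imwrite("pics/s2.png",cv2.resize(s[170:290,140:310],None,fx=4,fy=4,interpolation=cv2.INTER_CUBIC))
d0=np.load("pics/top0.npy")
K,D,T=C; 
for n,u,v in(("bar",164,205),("sq",185,206),("rnd",206,207)): print(n, np.median((d-d0)[v-2:v+3,u-1:u+2]))
for t in(-26,-22,-18,-12,0,12,18,22,26):
    p=np.array([.556+t/1e3*.98,-.1885-t/1e3*.2,.06]); c=np.linalg.inv(T)@[*p,1]
    q=cv2.projectPoints(c[None,:3],np.zeros(3),np.zeros(3),K,D)[0].ravel().round().astype(int); u,v=q
    f=lambda m:np.median(m[v,u-2:u+3]).round(4); print(t,q,f(d0),f(d))
E
```

```text
clock: 8.6
tool_pos: [0.5343, -0.1819, 0.056]
eef_rot: [0.097, 0.995, -0.001, 0.0]
contact_force: [-8.0, 3.0, 24.3]
opening: 0.001
finger_force: 12.8
clock: 9.4
tool_pos: [0.4363, -0.0181, 0.2049]
eef_rot: [0.095, 0.995, 0.001, 0.003]
contact_force: [-0.1, -1.1, 0.1]
opening: 0.004
finger_force: 0.0
bar 0.008623481
sq 0.0008944273
rnd 0.007520199
-26 [324 189] 1.2835 1.2956
-22 [324 188] 1.2839 1.2929
-18 [324 187] 1.2852 1.2942
-12 [325 185] 1.2874 1.297
0 [325 181] 1.2896 1.2958
12 [326 177] 1.294 1.2911
18 [326 175] 1.2975 1.2876
22 [327 173] 1.3004 1.2882
26 [327 172] 1.3007 1.2886
```

View pics/top2.png

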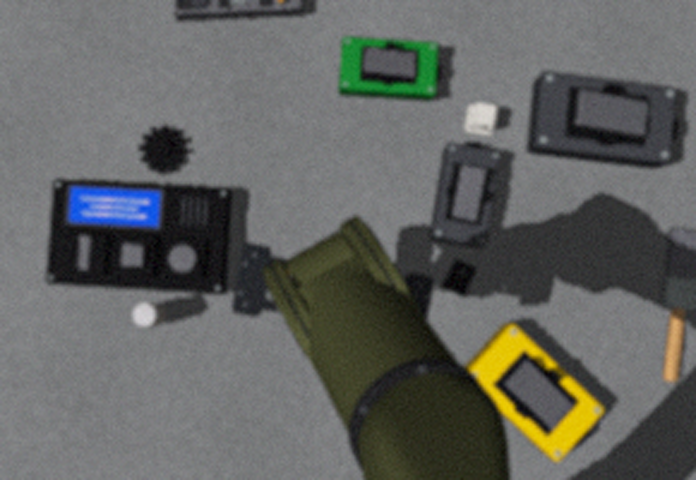

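View pics/s2.png

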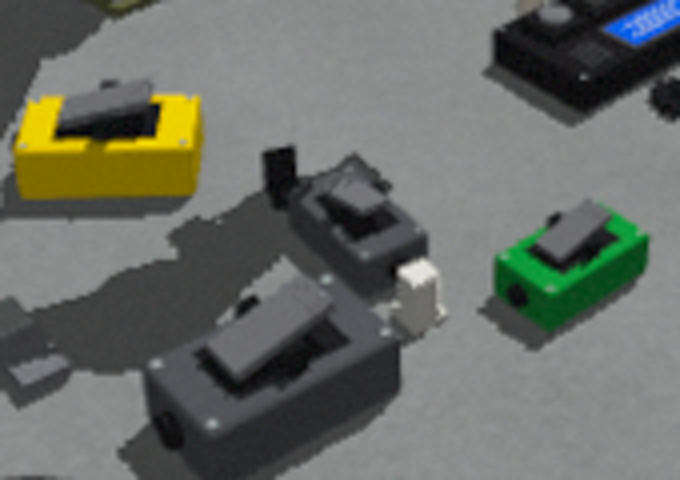

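The rocker is tipped right over: the press end dropped about 10–11 mm and the far end rose about 11 mm. The round and bar keys are down, the square is up, nothing else has moved, and the arm is clear.

```bash
python3 -m pendant '[{"claw":0,"dx":0,"dy":0,"dz":0,"twist":0},{"claw":0,"dx":0,"dy":0,"dz":0,"twist":0}]'; python3 -c "
from plant import r
print(r.finish_job())"
```

```text
clock: 9.7
tool_pos: [0.4349, -0.0235, 0.2035]
eef_rot: [0.098, 0.995, -0.0, 0.0]
contact_force: [-0.2, -0.3, 1.0]
opening: 0.004
finger_force: 0.0
the job is handed in; nothing more can be done
None
```

I handed the job in at about 9.7 s: round key pressed fully down, then the bar key, then the rocker tipped right over; the final pictures show the square key still up and no sign that the switch box or other loose things moved.

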